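# Dock a cleaner bottle and free its safety cap

## Task

Lift the capped cleaner bottle by its cap or body and lower it, without dropping it, onto the docking board until its foot plate lies flush on the wood with a pin standing in each of its two holes. Then press the safety cap down, twist it counter-clockwise (seen from above) until it is free and lift it straight off. Finish while still holding the cap in the gripper, level and still, a few centimetres above the mouth of the bottle, which stays flush on its pins; leave the mug, spice jar, soap bottle and egg timer alone.

Things in the scene. Friction and masses are not known exactly. Their poses are not given: they have to be found in the camera images.
- bottle: white round cleaner bottle clamped for good in an aluminium foot plate, 0.26 to 0.42 kg, loose. Origin: centre of the plate's underside, on the bottle axis; z up, x along the plate's long side. Plate 124 (x) x 76 (y) x 6 mm, two through holes 14 mm wide at x = +45 and -45 mm, y = 0 (a half turn fits too). Above it: clamp ring 65 mm across to z = 18, bottle body 56 mm across to z = 68 mm
- neck_mouth (a point): centre of the bottle's neck mouth, 112 mm above the plate's underside, hidden in the cap at the start. The shoulder narrows from z = 68 to the neck, 28 mm across, at z = 88; three lugs stand out of the neck to a radius of 18 mm. Axes as the bottle's
- cap: grey ribbed round push-and-turn safety cap on the neck, loose, 30 g, 46 mm across, 27 mm high. Origin: centre of its lower rim; z up, x along the bottle's x while locked. Locked, its rim is 96 and its top 123 mm above the plate's underside; a spring in the neck pushes it up with 8 N against the lugs, so the bottle can be carried by the cap; it turns about 6 degrees to and fro
- cap_top (a point): centre of the cap's flat top, 27 mm above its rim. To free the cap: press it down 4 to 6 mm (12 to 14 N; it bottoms at 7 mm), keep it pressed and turn it about 60 degrees counter-clockwise seen from above (free from 40 to 80; clockwise is blocked), then lift straight up. It needs little torque
- dock: fixed wooden docking board 156 (x) x 104 (y) mm, its top 12 mm above the worktop. Origin: centre of its underside on the worktop; x along the long side. Two steel locating pins, 10 mm in diameter, stand on it at x = +45 and -45 mm, y = 0, 20 mm high above the wood, the last 7 mm tapering to 4 mm.
- dock_seat (a point): centre of the docking board's top face, between the pins (12 mm above the worktop): where the bottle's origin comes to lie when docked; axes as the board's.
- mug: two-tone pottery mug, 85 x 118 x 98 high, bystander; origin: centre of its underside. Stands clear of the work; leave it alone.
- spice_jar: round white spice jar, 47 across, 98 high, bystander; origin: centre of its underside. Stands clear of the work; leave it alone.
- soap: squeezy bottle of washing-up liquid, 51 x 86 x 235 high, bystander; origin: centre of its underside. Stands clear of the work; leave it alone.
- timer: white round egg timer, 63 across, 48 high, bystander; origin: centre of its underside. Stands clear of the work; leave it alone.
Things that resemble listed ones, but are neither listed nor needed, are in the scene too. There is more than one size of the cap; the job needs the larger. There is more than one size of the dock; the one meant has the size given above.

How it is judged:
On the way, in this order (a step that is already met when the one before it is completed fails the run):
1. the foot plate lies flush on the board, a pin in each hole, with the cap still locked on (horizontal distance between bottle and dock_seat below 0.005 m and z of bottle in the frame of dock_seat below 0.0025 m and angle between bottle's own z axis and vertical below 0.03 rad and angle between the x axis of bottle and the x axis of dock, either way round below 0.12 rad and angle between the x axis of cap and the x axis of bottle, either way round below 0.3 rad and z of cap in the frame of bottle below 0.1 m), for 0.2 s.
2. the cap, pressed past its notches, is turned free on the docked bottle (horizontal distance between bottle and dock_seat below 0.005 m and z of bottle in the frame of dock_seat below 0.0025 m and angle between bottle's own z axis and vertical below 0.03 rad and angle between the x axis of bottle and the x axis of dock, either way round below 0.12 rad and angle between the x axis of cap and the x axis of bottle, either way round above 0.55 rad and z of cap in the frame of bottle below 0.104 m), for 0.1 s.
At the end, for the whole second after the job is handed in: Foot plate flush on the board (2.5 mm in height, 5 mm sideways, tilt 0.03 rad, yaw 0.12 rad); the gripper holds the cap still (20 mm/s), level within 0.25 rad, off the bottle, its rim 10 to 148 mm above the neck mouth and within 30 mm of the bottle's axis (horizontal distance between bottle and dock_seat below 0.005 m and z of bottle in the frame of dock_seat below 0.0025 m and angle between bottle's own z axis and vertical below 0.03 rad and angle between the x axis of bottle and the x axis of dock, either way round below 0.12 rad and z of cap in the frame of bottle between 0.122 and 0.26 m and horizontal distance between cap and bottle below 0.03 m and angle between cap's own z axis and vertical below 0.25 rad and linear speed of each of cap, bottle below 0.02 m/s and contact force between the fingers and cap above 1 N and contact force between cap and bottle below 0.1 N); the arm keeps its last pose, push and grip.
It fails at once if the bottle is tipped over (more than 0.5 rad) (angle between bottle's own z axis and vertical above 0.5 rad).
It fails at once if the bottle is dropped: let go with its underside more than 35 mm above the worktop (height (world z) of bottle above 0.035 m and contact force between the fingers and bottle below 0.2 N and contact force between the fingers and cap below 0.2 N).
It fails at once if the mug, spice jar, soap bottle or egg timer is pushed more than 30 mm (distance of any of mug, spice_jar, soap, timer from where it was at the start of the episode above 0.03 m).
It also fails if it takes over 48 s, if anything falls off the work surface, if the arm or the gripper's body presses on something with over 40 N, if the wrist force passes 120 N, or if a joint passes its speed limit or range.

## Robot

A 6-joint arm with a two-finger parallel gripper is mounted at the origin on a cart in front of the work surface, level with it; the furniture and walls round the work are solid. World frame = base frame: x ahead of the robot, y to its left, z up, the work surface at z = 0. Lengths are in m, angles in rad, forces in N, time in s.
With the tool pointing down it reaches from about 0.325 to 0.85 m from the base axis. Payload 4.4 kg.
Tool frame: the origin (TCP) lies on the centre line of the jaws, within the pads' length; the fingertips stand 14 mm ahead of it and the grasp point (between the pads) lies 5 mm behind it; z points along the fingers, y is the line along which they close (so a half turn about z gives the same grasp; the last joint's range is limited). The gripper opens to 94 mm and grips with 3 to 60 N. Pads are 16 mm wide; open, the fingers measure 119 mm over their backs; the gripper's body (75 mm by 177 mm) begins 78 mm behind the grasp point.
Start: joints at [1.067, 0.207, 1.542, -0, 1.393, -0.15], TCP at [0.199, 0.54, 0.219] pointing down, gripper open.
Joint ranges: [-2.73, 2.73], [-0.86, 2.22], [0.23, 2.46], [-1.11, 4.25], [0.08, 2.63], [-2.82, 2.82]. Speed limits (rad/s): [2.79, 2.79, 3.14, 3.14, 3.14, 3.14].

## Interface

Orientations are given as a rotation vector (axis times angle).
In Python, from station import monitor, eyes, env gives the robot as it stands. The module is installed in compiled form; this text tells all that it offers.
- The arm moves only by the tool jog_arm, never from a script. Its argument "series" is a list of rows, each an object with "travel": the shift along the tool's x, y, z in cm, a list of three; "spin": the turn about the tool's z in rad; "claw": the opening, from 0 (shut) to 1 (fully open). A call has 1 to 20 rows; each row is the pose to reach, as a shift and turn from the pose commanded when the call began, along the tool's axes at that moment; what a row does not reach only later rows make up. A row lasts 1/12 s, in which the tool goes at most 41.7 mm and 7.16 degrees, less where a joint would pass 70% of its speed; a pose out of reach is approached as far as the arm can. A call with a gripper value outside its range is refused whole. The fingers move at their own pace and stop on an object; the grip force is fixed at half the most. Time passes only in rows, so rows that repeat a pose let the fingers close. It gives the time, the measured TCP pose, the force, the opening and the grip force at its end, in the units of the state.
- monitor.get_state(): the state, without advancing time (a new reading comes with each control period).
- eyes.grab_frame(name): name is "scene" or "side" or "wrist"; returns a dict with "image" (384x512x3 uint8, red, green, blue), "range_z" (384x512 float32, m along the optical axis (not along the pixel's ray), 0 where there is no reading), "K" (3x3 intrinsics, pixels), "k1" (the pictures are not rectified: a ray, as slopes to the right and down, at radius r is drawn at 1 + k1 r^2 times it, then the intrinsics apply), "extrinsics" (4x4, takes a point from world to camera coordinates). Camera axes: x right, y down, z forward; pixel columns grow to the right and rows downward; lengths in m; the calibration is good to about 2 mm. A picture is of the moment at which its call begins.
- env.job_done(): hands the job in; it is judged then, once.
The state is a dict: "time_s": time; "qpos": joint angles; "joint_vel": joint speeds; "joint_torque": joint torques, N m; "tcp_pos": TCP position; "ee_rot": TCP orientation; "contact_force": force on the tool from outside, world axes, zero at the start; "moment": the same for the moment, N m; "finger_gap": opening from 0.0 (shut) to 1.0 (fully open); "grasp_force": force on a finger pad.
Only numpy, scipy, OpenCV 4.12 (cv2) and the standard library are available. Lean on these libraries where they do the work, as an engineer would, in place of code of your own. Each camera call takes 0.05 s, during which the arm holds its last target. There are 200 camera calls.

## Working session

There is one attempt and no reset: what is moved stays moved. The work goes in short steps, Python scripts to look and compute and a tool call to move; the robot and the scene stay as the last step left them, time stands still between calls to the robot, and variables do not carry over. Pictures are saved under pics/ and viewed, at most 10 in all, crops included, and the job is handed in when it is done.

Besides the shell and the picture viewer there is one more tool, called as a command line: name --argument value ..., lists and objects as JSON in quotes. jog_arm: Moves the arm, as the interface text tells. Its arguments: {"type":"object","properties":{"series":{"type":"array","items":{"type":"object","properties":{"travel":{"type":"array","items":{"type":"number"}},"spin":{"type":"number"},"claw":{"type":"number"}}}}},"required":["series"]}

```bash
mkdir -p pics; cat > h.py <<'E'
import numpy as np,cv2
from station import monitor,eyes,env
def grab(n):
    f=eyes.grab_frame(n); return f
def save(f,name,scale=1.0,crop=None):
    im=f["image"][:,:,::-1]
    if crop: im=im[crop[1]:crop[3],crop[0]:crop[2]]
    cv2.imwrite("pics/"+name,cv2.resize(im,None,fx=scale,fy=scale,interpolation=cv2.INTER_CUBIC))
def slopes(f,uv):
    K=np.array(f["K"]);uv=np.atleast_2d(np.asarray(uv,float))
    return cv2.undistortPoints(uv[:,None,:],K,np.array([f["k1"],0,0,0.]))[:,0]
def onplane(f,uv,z):
    T=np.array(f["extrinsics"]);R,t=T[:3,:3],T[:3,3];c=-R.T@t
    s=slopes(f,uv);d=np.c_[s,np.ones(len(s))]@R
    return c+d*((z-c[2])/d[:,2])[:,None]
def cloud(f):
    h,w=f["range_z"].shape;u,v=np.meshgrid(np.arange(w),np.arange(h))
    s=slopes(f,np.c_[u.ravel(),v.ravel()]);z=f["range_z"].ravel()[:,None]
    T=np.array(f["extrinsics"]);p=(np.c_[s,np.ones(len(s))]*z-T[:3,3])@T[:3,:3]
    p[z[:,0]==0]=np.nan
    return p.reshape(h,w,3)
E
python3 - <<'E'
from h import *
ims=[]
for n in("scene","side","wrist"):
    f=grab(n);save(f,n+"0.png",1.5);print(n,f["k1"],np.round(np.array(f["extrinsics"]),3).tolist(),f["K"][0])
    np.savez(n+"0.npz",**f)
print(monitor.get_state())
E
```

```text
scene -0.011983043837431333 [[0.757, -0.653, -0.011, -0.376], [-0.446, -0.505, -0.739, 0.399], [0.477, 0.565, -0.673, 0.927], [0.0, 0.0, 0.0, 1.0]] [366.29742922   0.         257.3946738 ]
side -0.06895619173440168 [[0.973, -0.232, -0.02, -0.524], [-0.129, -0.466, -0.875, 0.217], [0.194, 0.854, -0.483, 1.058], [0.0, 0.0, 0.0, 1.0]] [452.87705736   0.         252.65147087]
wrist -0.0036801526984633734 [[0.346, 0.938, -0.003, -0.573], [0.904, -0.333, 0.269, -0.028], [0.252, -0.096, -0.963, 0.392], [0.0, 0.0, 0.0, 1.0]] [307.48858364   0.         251.95331635]
{'time_s': 0.15, 'qpos': array([ 1.06750933e+00,  2.07228351e-01,  1.54258533e+00, -1.98595524e-06,
        1.39349806e+00, -1.50509407e-01]), 'joint_vel': array([-1.54985489e-03, -2.79251535e-03, -3.46628694e-03, -3.20549700e-04,
       -6.28796092e-04,  7.42693373e-05]), 'joint_torque': array([ 1.44440505e-04, -3.71316004e+01, -2.81811476e+01,  6.97360164e-02,
        3.27201001e-02, -1.13623075e-04]), 'tcp_pos': array([0.19839753, 0.53906678, 0.2185744 ]), 'ee_rot': array([-5.51175439e-01, -3.09230449e+00,  2.55786593e-03]), 'contact_force': array([0.37046006, 0.2621345 , 0.09900031]), 'moment': array([-0.06193718,  0.00428898,  0.02670203]), 'grasp_force': 0.0, 'finger_gap': 0.9992155857894089}
```

View pics/scene0.png

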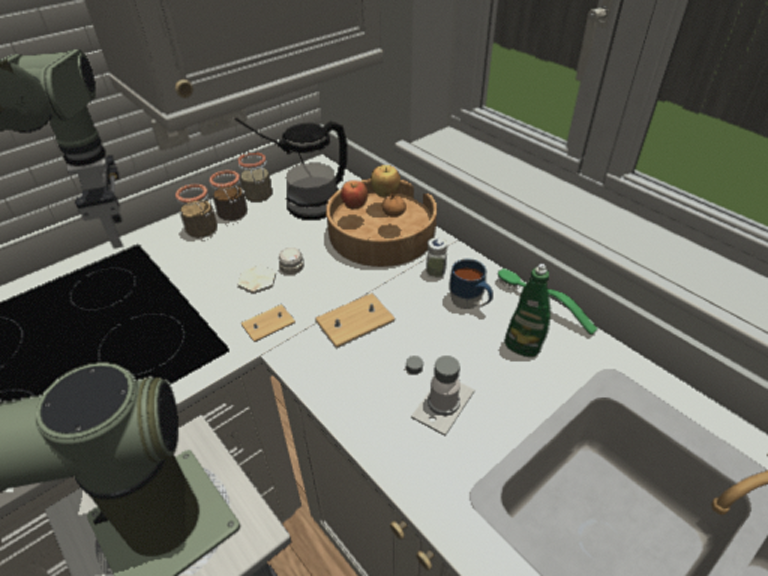

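View pics/side0.png

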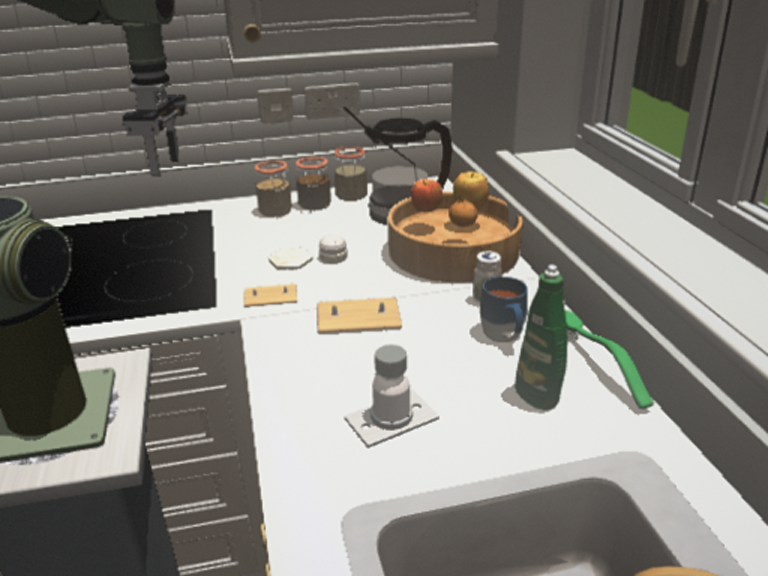

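Scene picture (1.5x px): the bottle with its cap is at (446,385). The caps are the one on the bottle (446,368) and a small loose decoy (414,364). The boards are the large one (355,318), which is the dock, and a small decoy (268,322). Bystanders are the mug (468,283), spice jar (437,257), soap (528,315) and timer (290,260). Next I measure from the stored frames.

```bash
cat > m.py <<'E'
from h import *
for n in("scene","side"):
    f=dict(np.load(n+"0.npz"));P=cloud(f);hsv=cv2.cvtColor(f["image"],cv2.COLOR_RGB2HSV)
    z=P[...,2]
    m=((hsv[...,1]>60)&(hsv[...,0]<30)&(z>0.004)&(z<0.02)).astype(np.uint8)
    k,l,st,_=cv2.connectedComponentsWithStats(m)
    for i in range(1,k):
        if st[i,4]<150: continue
        c=max(cv2.findContours((l==i).astype(np.uint8),cv2.RETR_EXTERNAL,cv2.CHAIN_APPROX_NONE)[0],key=len)[:,0]
        q=onplane(f,c,0.012)[:,:2]
        print(n,"wood",st[i],cv2.minAreaRect((q*1000).astype(np.float32)),"z",np.median(z[l==i]).round(4))
    d=np.hypot(P[...,0]-0,P[...,1]-0)
    # all objects: cluster by height >60mm, low-saturation dark = cap
    m=((z>0.112)&(z<0.132)&(hsv[...,1]<60)&(hsv[...,2]<140)&(d<0.9)&(d>.3)).astype(np.uint8)
    k,l,st,_=cv2.connectedComponentsWithStats(m)
    for i in range(1,k):
        if st[i,4]<60: continue
        p=P[l==i];t=p[p[:,2]>0.118]
        print(n,"cap?",st[i],np.median(p,0).round(4),"top",(t.min(0)/2+t.max(0)/2).round(4),np.ptp(t,0).round(4),len(t))
E
python3 m.py
```

```text
scene wood [211 196  52  35 954] ((534.1814575195312, 155.0830078125), (106.26547241210938, 154.75718688964844), 81.48260498046875) z 0.0132
scene wood [161 203  35  24 426] ((377.733154296875, 277.059326171875), (70.18282318115234, 103.93282318115234), 84.96641540527344) z 0.0082
scene cap? [  0 137  53  25 271] [0.0855 0.849  0.1222] top [0.0878 0.8489 0.125 ] [0.1827 0.0167 0.0139] 195
scene cap? [290 238  17  15 190] [ 0.5194 -0.1447  0.124 ] top [ 0.5228 -0.1417  0.1232] [0.0428 0.044  0.0091] 171
side wood [262 172  54  16 190] ((710.1536865234375, 274.1531982421875), (50.202232360839844, 186.18212890625), 50.2408332824707) z 0.0132
side wood [163 189  35  15 388] ((378.88970947265625, 267.2231140136719), (71.97860717773438, 102.55938720703125), 84.7688217163086) z 0.0075
side wood [ 212  198   56   24 1040] ((533.853759765625, 148.28439331054688), (108.60913848876953, 152.29542541503906), 81.6633529663086) z 0.0127
side cap? [106 101  43  10 170] [0.2377 0.8459 0.1216] top [0.2339 0.8453 0.1249] [0.1581 0.0202 0.0137] 115
side cap? [  0 105  99  17 514] [-0.064   0.846   0.1217] top [-0.059   0.8461  0.125 ] [0.3675 0.0289 0.0139] 361
side cap? [350 216  23  19 148] [ 0.7432 -0.1739  0.1205] top [ 0.7485 -0.1608  0.125 ] [0.0289 0.0572 0.0139] 96
side cap? [250 238  21   8  94] [ 0.5181 -0.1618  0.1184] top [ 0.5215 -0.157   0.1212] [0.0425 0.0237 0.0063] 52
```

View pics/wrist0.png

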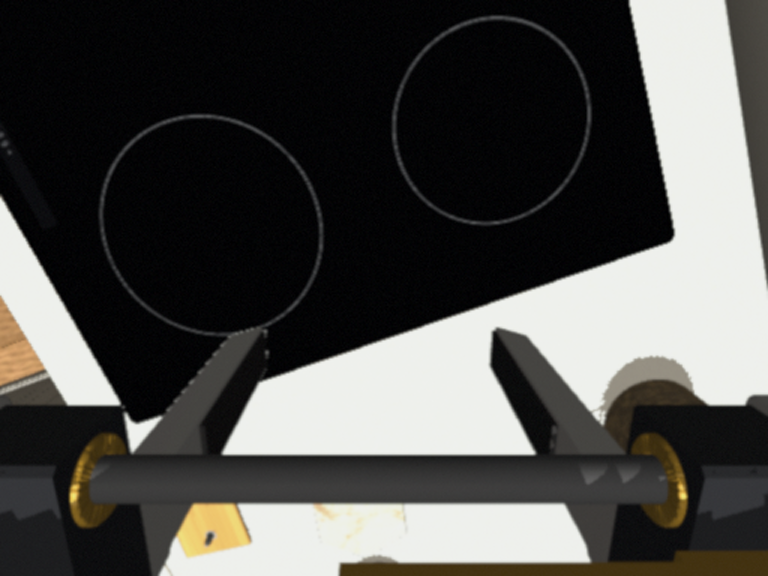

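The board of 106 x 155 mm matches the dock: centre (0.534, 0.152), yaw about -8.4°. The small one, 70 x 103, is rejected. Next: the bottle plate yaw, and the move to above the bottle.

```bash
cat > m2.py <<'E'
from h import *
from scipy.spatial.transform import Rotation as Ro
for n in("scene","side"):
    f=dict(np.load(n+"0.npz"));P=cloud(f);z=P[...,2]
    m=(np.hypot(P[...,0]-.52,P[...,1]+.145)<0.1)&(z>.0035)&(z<0.014)
    q=P[m][:,:2]*1000;print(n,m.sum(),cv2.minAreaRect(q.astype(np.float32)))
    v,u=np.nonzero(m);print(u.min(),u.max(),v.min(),v.max())
    save(f,"bot_"+n+".png",5,(240,220,350,300))
s=monitor.get_state();R=Ro.from_rotvec(s["ee_rot"]).as_matrix();print(R.round(3))
d=np.array([.522,-.144,.26])-s["tcp_pos"];print("to above bottle cm",(R.T@d*100).round(1))
T=np.load("wrist0.npz")["extrinsics"];c=-T[:3,:3].T@T[:3,3];print("cam in tool",(R.T@(c-s["tcp_pos"])).round(3),"fwd",(R.T@T[2,:3]).round(3))
E
python3 m2.py
```

```text
scene 622 ((512.8985595703125, -149.34580993652344), (177.75494384765625, 193.5081024169922), 36.61662673950195)
262 328 245 299
side 764 ((525.1889038085938, -138.95506286621094), (157.19590759277344, 162.0264892578125), 15.671133041381836)
218 299 256 309
[[-0.938  0.346 -0.001]
 [ 0.346  0.938 -0.002]
 [ 0.    -0.002 -1.   ]]
to above bottle cm [-54.  -52.9  -4.1]
cam in tool [ 0.078 -0.001 -0.165] fwd [-0.27  -0.001  0.963]
```

View pics/bot_scene.png

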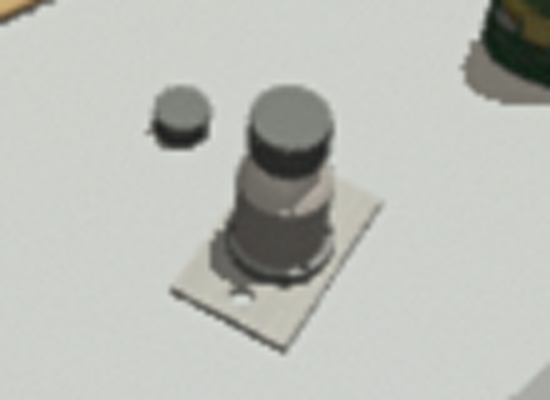

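Crop: it confirms the large cap at (290,120) on the bottle; the small loose cap at (182,115) is the decoy. Plate corners are at (170,291), (284,352) and (383,203), with a hole at (242,295).

jog_arm --series '[{"travel": [-54,-53,-4],"spin": 0,"claw": 1},{"travel": [-54,-53,-4],"spin": 0,"claw": 1},{"travel": [-54,-53,-4],"spin": 0,"claw": 1},{"travel": [-54,-53,-4],"spin": 0,"claw": 1},{"travel": [-54,-53,-4],"spin": 0,"claw": 1},{"travel": [-54,-53,-4],"spin": 0,"claw": 1},{"travel": [-54,-53,-4],"spin": 0,"claw": 1},{"travel": [-54,-53,-4],"spin": 0,"claw": 1},{"travel": [-54,-53,-4],"spin": 0,"claw": 1},{"travel": [-54,-53,-4],"spin": 0,"claw": 1},{"travel": [-54,-53,-4],"spin": 0,"claw": 1},{"travel": [-54,-53,-4],"spin": 0,"claw": 1},{"travel": [-54,-53,-4],"spin": 0,"claw": 1},{"travel": [-54,-53,-4],"spin": 0,"claw": 1},{"travel": [-54,-53,-4],"spin": 0,"claw": 1},{"travel": [-54,-53,-4],"spin": 0,"claw": 1},{"travel": [-54,-53,-4],"spin": 0,"claw": 1},{"travel": [-54,-53,-4],"spin": 0,"claw": 1},{"travel": [-54,-53,-4],"spin": 0,"claw": 1},{"travel": [-54,-53,-4],"spin": 0,"claw": 1}]'

```text
time_s: 1.82
tcp_pos: [0.5227, -0.1468, 0.2588]
ee_rot: [-0.557, -3.091, -0.0]
contact_force: [-0.3, 0.5, 0.3]
finger_gap: 1.001
grasp_force: 0.0
```

```bash
python3 - <<'E'
from h import *
f0=dict(np.load("scene0.npz"))
q=onplane(f0,[[274,278.2],[296.8,290.4],[316.6,260.6]],.006);print("corners",q.round(4)[:,:2].tolist(),np.linalg.norm(q[0]-q[1]),np.linalg.norm(q[1]-q[2]),(q[0]+q[2])[:2]/2)
f=grab("wrist");np.savez("wrist1.npz",**f);save(f,"wrist1.png",1.5);s=monitor.get_state();print(s["time_s"],s["qpos"],s["tcp_pos"],s["ee_rot"])
E
```

```text
corners [[0.453, -0.1248], [0.474, -0.1974], [0.5932, -0.1639]] 0.07553553322714021 0.12381185720668507 [ 0.52307262 -0.14432993]
1.8667 [-4.30824705e-01  1.08411230e-01  1.57266268e+00  5.37042288e-04
  1.46248496e+00 -1.64681729e+00] [ 0.52199835 -0.14485905  0.25868301] [-5.54183876e-01 -3.09052855e+00 -1.58522499e-03]
```

View pics/wrist1.png

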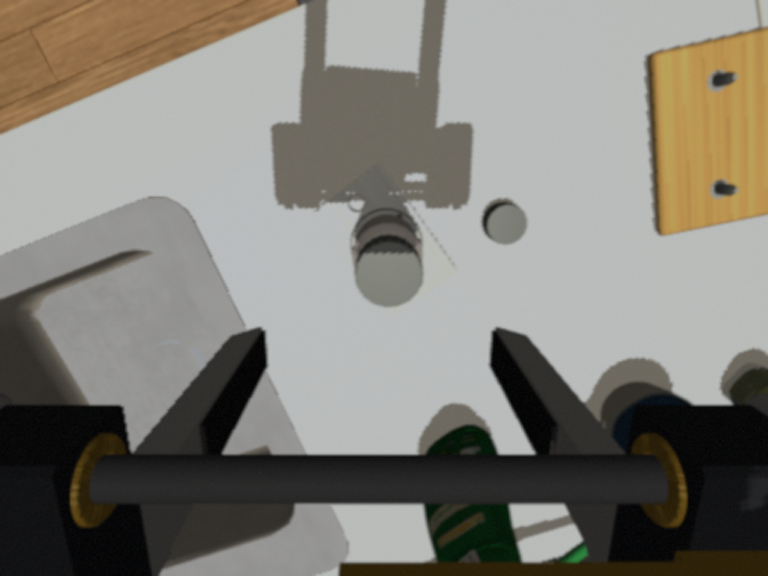

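Wrist view: the cap top is at (389,275), the plate's hole at (414,178), and the dock pins at (722,80) and (724,188) on the right. The scene corners give a 75.5 x 123.8 mm plate, centre (0.523, -0.144), yaw 15.7°, which matches. I refine the cap and pin positions from this frame.

```bash
cat > m3.py <<'E'
from h import *
f=dict(np.load("wrist1.npz"));P=cloud(f);z=P[...,2]
m=((z>.113)&(z<.134)&(np.hypot(P[...,0]-.522,P[...,1]+.144)<.04)).astype(np.uint8)
hsv=cv2.cvtColor(f["image"],cv2.COLOR_RGB2HSV)
c=max(cv2.findContours(m,cv2.RETR_EXTERNAL,cv2.CHAIN_APPROX_NONE)[0],key=len)[:,0]
q=onplane(f,c,.123)[:,:2]*1000;print("cap top circle",cv2.minEnclosingCircle(q.astype(np.float32)),cv2.fitEllipse(q.astype(np.float32)),np.median(z[m>0]))
# pins: dark spots in the wood (all cameras), top end at z=.032, foot z=.012
for n in("scene0","side0","wrist1"):
    f=dict(np.load(n+".npz"));im=f["image"];g=cv2.cvtColor(im,cv2.COLOR_RGB2GRAY)
    P=cloud(f);m=((np.hypot(P[...,0]-.534,P[...,1]-.152)<.06)&(g<110)).astype(np.uint8)
    k,l,st,ce=cv2.connectedComponentsWithStats(m,connectivity=8)
    for i in range(1,k):
        if st[i,4]>=4: print(n,st[i],ce[i].round(1),"at z22:",onplane(f,ce[i],.022)[0].round(4))
E
python3 m3.py
```

```text
cap top circle ((523.927001953125, -142.30038452148438), 23.97458839416504) ((523.9791259765625, -142.1893310546875), (45.213748931884766, 46.68225860595703), 70.88886260986328) 0.12324112853821738
scene0 [246 203   3   5  11] [247.  205.3] at z22: [0.577  0.1481 0.022 ]
scene0 [223 213   4   5  14] [224.5 215.3] at z22: [0.4893 0.1613 0.022 ]
scene0 [234 217  20  10  29] [243.8 221.6] at z22: [0.52  0.096 0.022]
side0 [253 203   3   5  10] [254.1 205.3] at z22: [0.5772 0.1414 0.022 ]
side0 [222 206   2   4   8] [222.5 207.5] at z22: [0.4886 0.1533 0.022 ]
wrist1 [475  48  14  10 124] [481.3  52.2] at z22: [0.4909 0.1602 0.022 ]
wrist1 [432  68   7  59 239] [435.6  96.5] at z22: [0.5226 0.0979 0.022 ]
wrist1 [476 120  14  10 107] [482.1 125.2] at z22: [0.5786 0.1469 0.022 ]
```

jog_arm --series '[{"travel": [-0.1,0.3,4],"spin": 0,"claw": 1},{"travel": [-0.1,0.3,8],"spin": 0,"claw": 1},{"travel": [-0.1,0.3,11],"spin": 0,"claw": 1},{"travel": [-0.1,0.3,13.5],"spin": 0,"claw": 1},{"travel": [-0.1,0.3,15.2],"spin": 0,"claw": 1},{"travel": [-0.1,0.3,15.2],"spin": 0,"claw": 1},{"travel": [-0.1,0.3,15.2],"spin": 0,"claw": 1},{"travel": [-0.1,0.3,15.2],"spin": 0,"claw": 0},{"travel": [-0.1,0.3,15.2],"spin": 0,"claw": 0},{"travel": [-0.1,0.3,15.2],"spin": 0,"claw": 0},{"travel": [-0.1,0.3,15.2],"spin": 0,"claw": 0},{"travel": [-0.1,0.3,15.2],"spin": 0,"claw": 0},{"travel": [-0.1,0.3,15.2],"spin": 0,"claw": 0},{"travel": [-0.1,0.3,15.2],"spin": 0,"claw": 0},{"travel": [-0.1,0.3,15.2],"spin": 0,"claw": 0},{"travel": [-0.1,0.3,15.2],"spin": 0,"claw": 0}]'

```text
time_s: 3.2
tcp_pos: [0.5246, -0.1416, 0.1075]
ee_rot: [0.552, 3.092, 0.001]
contact_force: [1.3, 1.3, 1.5]
finger_gap: 0.486
grasp_force: 30.0
```

```bash
python3 - <<'E'
from h import *
s=monitor.get_state();print({k:np.round(v,4) for k,v in s.items() if k in("time_s","qpos","tcp_pos","ee_rot","contact_force","finger_gap","grasp_force","moment")})
E
```

```text
{'time_s': np.float64(3.2), 'qpos': array([-4.2350e-01,  2.5950e-01,  1.7252e+00,  1.0000e-03,  1.1565e+00,
       -1.6416e+00]), 'tcp_pos': array([ 0.5246, -0.1416,  0.1075]), 'ee_rot': array([5.5160e-01, 3.0921e+00, 1.2000e-03]), 'contact_force': array([1.3017, 1.2889, 1.4816]), 'moment': array([ 0.2552, -0.2384,  0.0242]), 'grasp_force': np.float64(30.0002), 'finger_gap': np.float64(0.4862)}
```

Grip is good: opening 45.7 mm, matching the 46 mm cap. Now lift and carry to above the dock.

jog_arm --series '[{"travel": [0,0,-1],"spin": 0,"claw": 0},{"travel": [0,0,-3],"spin": 0,"claw": 0},{"travel": [0,0,-5],"spin": 0,"claw": 0},{"travel": [0,0,-7],"spin": 0,"claw": 0},{"travel": [0.5,1.5,-8],"spin": 0.03,"claw": 0},{"travel": [1.2,3.5,-8],"spin": 0.07,"claw": 0},{"travel": [2,6,-8],"spin": 0.11,"claw": 0},{"travel": [2.9,8.7,-8],"spin": 0.15,"claw": 0},{"travel": [3.8,11.4,-8],"spin": 0.19,"claw": 0},{"travel": [4.7,14.1,-8],"spin": 0.23,"claw": 0},{"travel": [5.6,16.8,-8],"spin": 0.27,"claw": 0},{"travel": [6.5,19.5,-8],"spin": 0.31,"claw": 0},{"travel": [7.4,22.2,-8],"spin": 0.35,"claw": 0},{"travel": [8.2,24.6,-8],"spin": 0.38,"claw": 0},{"travel": [8.8,26.6,-8],"spin": 0.41,"claw": 0},{"travel": [9.2,27.6,-8],"spin": 0.424,"claw": 0},{"travel": [9.3,28.1,-8],"spin": 0.424,"claw": 0},{"travel": [9.3,28.1,-8],"spin": 0.424,"claw": 0},{"travel": [9.3,28.1,-8],"spin": 0.424,"claw": 0},{"travel": [9.3,28.1,-8],"spin": 0.424,"claw": 0}]'

```text
time_s: 4.87
tcp_pos: [0.534, 0.1529, 0.1873]
ee_rot: [-1.191, -2.907, 0.001]
contact_force: [0.2, 1.2, -2.8]
finger_gap: 0.486
grasp_force: 30.0
```

```bash
python3 - <<'E'
from h import *
s=monitor.get_state();print({k:np.round(v,4) for k,v in s.items() if k in("time_s","qpos","tcp_pos","ee_rot","contact_force","finger_gap","grasp_force","moment")})
f=grab("scene");np.savez("scene2.npz",**f);g=grab("wrist");np.savez("wrist2.npz",**g);
print((onplane(f,[[240,200]],.1)).round(3))
a=cv2.resize(f["image"][130:250,170:310,::-1],None,fx=5,fy=5,interpolation=cv2.INTER_CUBIC)
cv2.imwrite("pics/scene2.png",a)
E
```

```text
{'time_s': np.float64(4.8667), 'qpos': array([ 1.2350e-01,  1.9430e-01,  1.6249e+00, -7.0000e-04,  1.3231e+00,
       -6.6960e-01]), 'tcp_pos': array([0.534 , 0.1529, 0.1873]), 'ee_rot': array([-1.1906e+00, -2.9070e+00,  1.5000e-03]), 'contact_force': array([ 0.1942,  1.1672, -2.7937]), 'moment': array([-0.0523, -0.0202,  0.0173]), 'grasp_force': np.float64(29.9993), 'finger_gap': np.float64(0.4862)}
[[0.527 0.119 0.1  ]]
```

View pics/scene2.png

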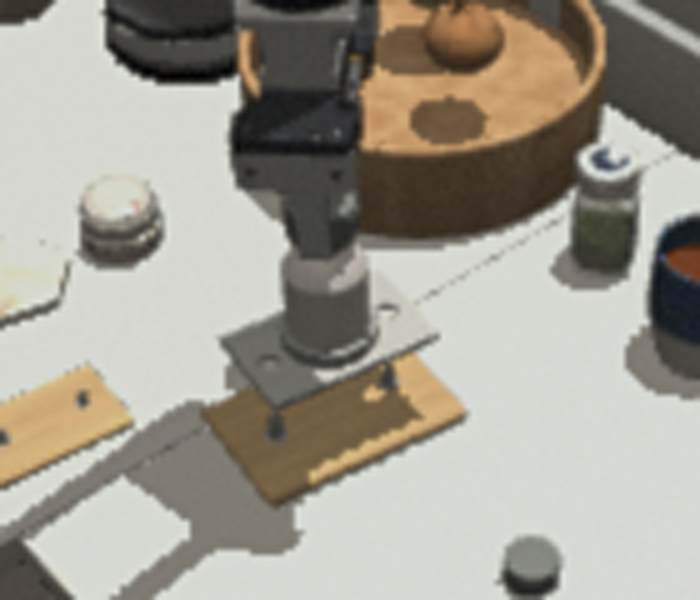

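Crop: the plate hovers over the dock. Corners are at (221,340), (275,403), (439,335), the holes at (268,362) and (388,309), and the pins at (275,425) and (389,375) just below.

```bash
python3 - <<'E'
from h import *
f=dict(np.load("scene2.npz"))
px=lambda a:(np.array(a)+.5)/5-.5+[170,130]
c=onplane(f,px([[221,338],[276,401],[439,333]]),.0858);print(c.round(4)[:,:2].tolist(),np.linalg.norm(c[0]-c[1]),np.linalg.norm(c[1]-c[2]))
d=c[2]-c[1];print("centre",(c[0]+c[2])/2,"yaw",np.degrees(np.arctan2(d[1],d[0])), "short",np.degrees(np.arctan2(*(c[0]-c[1])[[1,0]])))
h=onplane(f,px([[268,362],[388,309]]),.0858);d=h[1]-h[0];print("holes",h.round(4)[:,:2].tolist(),h.mean(0),np.degrees(np.arctan2(d[1],d[0])),np.linalg.norm(d))
# same camera: dock wood rect at start gave (0.5342,0.1551), yaw -8.5
E
```

```text
[[0.4791, 0.1989], [0.4711, 0.128], [0.5902, 0.1072]] 0.07134253819256017 0.12094302514076655
centre [0.53465977 0.15301927 0.0858    ] yaw -9.922412324245176 short 83.5713922539531
holes [[0.4887, 0.16], [0.5799, 0.1476]] [0.53433134 0.1538216  0.0858    ] -7.725469607392596 0.09205364768644189
```

Plate centre is (0.5345, 0.1535) and yaw about -8°, against dock (0.534, 0.1545) and -8.6°, so it is inside the pin taper. I shift 1 mm and descend in steps.

jog_arm --series '[{"travel": [0.07,0.07,1.5],"spin": 0,"claw": 0},{"travel": [0.07,0.07,3],"spin": 0,"claw": 0},{"travel": [0.07,0.07,4],"spin": 0,"claw": 0},{"travel": [0.07,0.07,4.5],"spin": 0,"claw": 0},{"travel": [0.07,0.07,4.8],"spin": 0,"claw": 0},{"travel": [0.07,0.07,5.1],"spin": 0,"claw": 0},{"travel": [0.07,0.07,5.4],"spin": 0,"claw": 0},{"travel": [0.07,0.07,5.4],"spin": 0,"claw": 0},{"travel": [0.07,0.07,5.4],"spin": 0,"claw": 0}]'

```text
time_s: 5.72
tcp_pos: [0.5346, 0.1551, 0.1339]
ee_rot: [1.189, 2.907, 0.001]
contact_force: [0.2, 0.5, -2.1]
finger_gap: 0.487
grasp_force: 30.0
```

```bash
python3 - <<'E'
from h import *
s=monitor.get_state();print({k:np.round(v,4) for k,v in s.items() if k in("time_s","tcp_pos","contact_force","moment","finger_gap")})
E
```

```text
{'time_s': np.float64(5.7167), 'tcp_pos': array([0.5346, 0.1551, 0.1339]), 'contact_force': array([ 0.2302,  0.5241, -2.1242]), 'moment': array([ 0.018 , -0.0626,  0.037 ]), 'finger_gap': np.float64(0.4866)}
```

Plate underside is at 26 mm, below the pin tops at 32 mm, with no upward force, so the pins are entering. On down.

jog_arm --series '[{"travel": [0,0,0.3],"spin": 0,"claw": 0},{"travel": [0,0,0.6],"spin": 0,"claw": 0},{"travel": [0,0,0.9],"spin": 0,"claw": 0},{"travel": [0,0,1.2],"spin": 0,"claw": 0},{"travel": [0,0,1.4],"spin": 0,"claw": 0},{"travel": [0,0,1.5],"spin": 0,"claw": 0},{"travel": [0,0,1.5],"spin": 0,"claw": 0},{"travel": [0,0,1.5],"spin": 0,"claw": 0},{"travel": [0,0,1.5],"spin": 0,"claw": 0}]'

```text
time_s: 6.47
tcp_pos: [0.5345, 0.1557, 0.1195]
ee_rot: [1.189, 2.907, 0.002]
contact_force: [-1.4, 2.8, 5.7]
finger_gap: 0.486
grasp_force: 30.0
```

```bash
python3 - <<'E'
from h import *
s=monitor.get_state();print({k:np.round(v,4) for k,v in s.items() if k in("time_s","tcp_pos","contact_force","moment","finger_gap")})
f=grab("scene");g=grab("side")
a=[cv2.resize(x["image"][r:r+100,c:c+110,::-1],None,fx=3.5,fy=3.5,interpolation=cv2.INTER_CUBIC) for x,r,c in((f,150,185),(g,130,185))]
cv2.imwrite("pics/dock.png",np.hstack(a))
E
```

```text
{'time_s': np.float64(6.4667), 'tcp_pos': array([0.5345, 0.1557, 0.1195]), 'contact_force': array([-1.4394,  2.7802,  5.6926]), 'moment': array([ 0.5156,  0.3085, -0.0062]), 'finger_gap': np.float64(0.4865)}
```

View pics/dock.png

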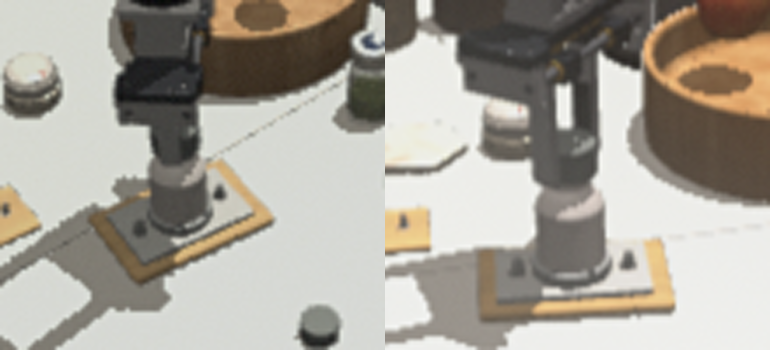

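Both views show the plate flush on the board with pins in both holes (scene half: (140,228), (218,192)). The TCP height of 0.1195 matches exactly. Now press the cap.

jog_arm --series '[{"travel": [0,0,0],"spin": 0,"claw": 0},{"travel": [0,0,0.2],"spin": 0,"claw": 0},{"travel": [0,0,0.4],"spin": 0,"claw": 0},{"travel": [0,0,0.5],"spin": 0,"claw": 0},{"travel": [0,0,0.5],"spin": 0,"claw": 0},{"travel": [0,0,0.5],"spin": 0,"claw": 0}]'

```text
time_s: 7.07
tcp_pos: [0.5347, 0.1561, 0.1157]
ee_rot: [1.189, 2.907, 0.004]
contact_force: [-4.5, 4.0, 10.8]
finger_gap: 0.488
grasp_force: 30.0
```

jog_arm --series '[{"travel": [0.05,0,0.1],"spin": 0,"claw": 0},{"travel": [0.05,0,0.15],"spin": 0,"claw": 0},{"travel": [0.05,0,0.15],"spin": 0,"claw": 0},{"travel": [0.05,0,0.15],"spin": 0,"claw": 0}]'

```text
time_s: 7.4
tcp_pos: [0.5347, 0.1563, 0.1145]
ee_rot: [1.189, 2.906, 0.004]
contact_force: [-3.6, 3.3, 12.7]
finger_gap: 0.485
grasp_force: 30.0
```

Pressed 5 mm at 12.7 N. Twist counter-clockwise, which is negative spin since tool z points down.

jog_arm --series '[{"travel": [0,0,0],"spin": -0.1,"claw": 0},{"travel": [0,0,0],"spin": -0.2,"claw": 0},{"travel": [0,0,0],"spin": -0.3,"claw": 0},{"travel": [0,0,0],"spin": -0.4,"claw": 0},{"travel": [0,0,0],"spin": -0.5,"claw": 0},{"travel": [0,0,0],"spin": -0.6,"claw": 0},{"travel": [0,0,0],"spin": -0.7,"claw": 0},{"travel": [0,0,0],"spin": -0.8,"claw": 0},{"travel": [0,0,0],"spin": -0.9,"claw": 0},{"travel": [0,0,0],"spin": -1.0,"claw": 0},{"travel": [0,0,0],"spin": -1.05,"claw": 0},{"travel": [0,0,0],"spin": -1.05,"claw": 0},{"travel": [0,0,0],"spin": -1.05,"claw": 0},{"travel": [0,0,0],"spin": -1.05,"claw": 0}]'

```text
time_s: 8.57
tcp_pos: [0.5357, 0.1557, 0.1149]
ee_rot: [-0.428, 3.108, -0.0]
contact_force: [-1.9, 2.0, 11.4]
finger_gap: 0.486
grasp_force: 30.0
```

```bash
python3 - <<'E'
from h import *
s=monitor.get_state();print({k:np.round(v,4) for k,v in s.items() if k in("time_s","qpos","tcp_pos","ee_rot","contact_force","moment","finger_gap","grasp_force")})
E
```

```text
{'time_s': np.float64(8.5667), 'qpos': array([ 0.1276,  0.2756,  1.687 ,  0.    ,  1.1744, -1.7168]), 'tcp_pos': array([0.5357, 0.1557, 0.1149]), 'ee_rot': array([-0.4278,  3.1077, -0.    ]), 'contact_force': array([-1.9392,  1.9853, 11.3914]), 'moment': array([0.4984, 0.4534, 0.0823]), 'grasp_force': np.float64(30.0023), 'finger_gap': np.float64(0.486)}
```

Turned with almost no torque. Lift straight up, slowly.

jog_arm --series '[{"travel": [0,0,-0.2],"spin": 0,"claw": 0},{"travel": [0,0,-0.4],"spin": 0,"claw": 0},{"travel": [0,0,-0.6],"spin": 0,"claw": 0},{"travel": [0,0,-0.9],"spin": 0,"claw": 0},{"travel": [0,0,-1.2],"spin": 0,"claw": 0},{"travel": [0,0,-1.5],"spin": 0,"claw": 0},{"travel": [0,0,-1.5],"spin": 0,"claw": 0},{"travel": [0,0,-1.5],"spin": 0,"claw": 0}]'

```text
time_s: 9.23
tcp_pos: [0.5333, 0.1549, 0.1265]
ee_rot: [0.428, -3.111, 0.001]
contact_force: [-0.5, -0.2, -1.0]
finger_gap: 0.483
grasp_force: 30.0
```

The force is only -1 N, so the bottle stays down and the cap is free. Lift on.

jog_arm --series '[{"travel": [0,0,-0.6],"spin": 0,"claw": 0},{"travel": [0,0,-1.2],"spin": 0,"claw": 0},{"travel": [0,0,-1.8],"spin": 0,"claw": 0},{"travel": [0,0,-2.6],"spin": 0,"claw": 0},{"travel": [0,0,-3.4],"spin": 0,"claw": 0},{"travel": [0,0,-4.2],"spin": 0,"claw": 0},{"travel": [0,0,-4.7],"spin": 0,"claw": 0},{"travel": [0,0,-5],"spin": 0,"claw": 0},{"travel": [0,0,-5],"spin": 0,"claw": 0},{"travel": [0,0,-5],"spin": 0,"claw": 0},{"travel": [0,0,-5],"spin": 0,"claw": 0},{"travel": [0,0,-5],"spin": 0,"claw": 0},{"travel": [0,0,-5],"spin": 0,"claw": 0},{"travel": [0,0,-5],"spin": 0,"claw": 0}]'

```text
time_s: 10.4
tcp_pos: [0.5335, 0.1552, 0.1765]
ee_rot: [0.428, -3.112, -0.0]
contact_force: [-0.9, 1.1, -1.1]
finger_gap: 0.488
grasp_force: 30.0
```

```bash
python3 - <<'E'
from h import *
s=monitor.get_state();print({k:np.round(v,4) for k,v in s.items() if k in("time_s","joint_vel","tcp_pos","contact_force","moment","finger_gap","grasp_force")})
f=grab("scene");g=grab("side")
a=[cv2.resize(x["image"][r:r+120,c:c+110,::-1],None,fx=3.5,fy=3.5,interpolation=cv2.INTER_CUBIC) for x,r,c in((f,130,185),(g,110,185))]
cv2.imwrite("pics/end.png",np.hstack(a))
E
```

```text
{'time_s': np.float64(10.4), 'joint_vel': array([ 0.0006, -0.0008, -0.003 ,  0.0004, -0.0005, -0.002 ]), 'tcp_pos': array([0.5335, 0.1552, 0.1765]), 'contact_force': array([-0.8948,  1.0982, -1.0537]), 'moment': array([ 0.0071, -0.0062,  0.0068]), 'grasp_force': np.float64(30.0), 'finger_gap': np.float64(0.488)}
```

View pics/end.png

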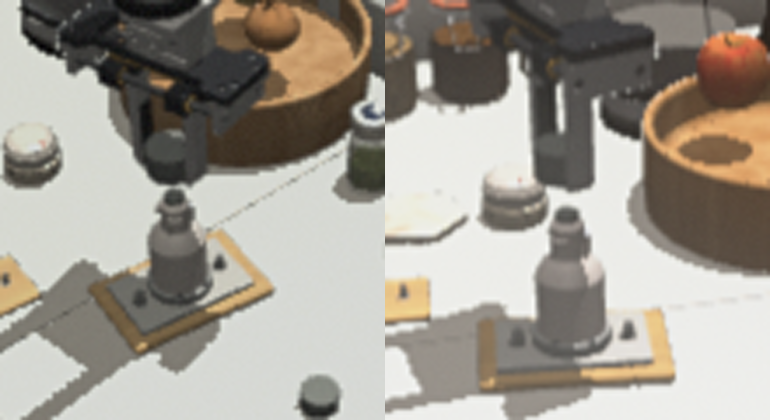

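Both views show the bottle flush on its pins with its neck bare (scene half: (175,205)), and the cap held level above it at (168,155).

```bash
python3 -c "
from station import env;print(env.job_done())"
```

```text
the job is handed in; nothing more can be done
None
```

The job is handed in, with no verdict returned: the bottle sits flush on both dock pins, and the freed cap is held level about 4 cm above its mouth.

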